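# Sort the wooden toy parts

### The arm

A 6-joint arm with a two-finger parallel gripper is mounted at the origin on the work surface. World frame = base frame: x ahead of the robot, y to its left, z up, the work surface at z = 0. Lengths are in m, angles in degrees, forces in N, time in s.
With the tool pointing down it reaches from about 0.25 to 0.8 m from the base axis. Payload 3.9 kg.
Tool frame: the origin (TCP) lies on the centre line of the jaws, within the pads' length; the fingertips stand 11 mm ahead of it and the grasp point (between the pads) lies 8 mm behind it; z points along the fingers, x is the direction in which the jaws open and shut, and the axes are right-handed (so a half turn about z gives the same grasp; the last joint's range is limited). The gripper opens to 85 mm and grips with 20 to 120 N. Pads are 22 mm wide; open, the fingers measure 114 mm over their backs; the gripper's body (76 mm by 85 mm) begins 54 mm behind the grasp point. The pads swing forward as they close: fully open they stand 13 mm farther back than shut.
Start: joints at [-70.417, 14.897, -7.913, 67.191, 0, 90], TCP at [0.176, -0.495, 0.242] pointing down, gripper open.
Joint ranges: [-159.42, 159.42], [-47.68, 98.78], [-73.54, 78.23], [-108.79, 121.32], [-90, 84.71], [-180, 180]. Speed limits (degrees/s): [147.25, 147.25, 180, 180, 180, 180].

### API

Orientations are given as [roll, pitch, yaw] about the fixed x, y, z axes, in that order (R = Rz(yaw) Ry(pitch) Rx(roll)).
In Python, from station import r, vision, ticket gives the robot as it stands.
- The arm moves only by the shell command python3 -m jog 'ROWS' [FORCE]. ROWS is JSON, a list that holds one entry, the list of rows, each a list of 7 numbers: the turn, a rotation vector about the tool's x, y, z in degrees, then the shift along the tool's x, y, z in mm, then the closure, from -1 (fully open) to 1 (shut). In form: [[[rx, ry, rz, tx, ty, tz, gripper], ...]]. A call has 1 to 5 rows; each row shifts and turns the pose as measured when the row begins, along the tool's axes as they then stand; what a row does not reach is not made up. A row lasts 1/8 s, in which the tool goes at most 62.5 mm and 10.7 degrees, less where a joint would pass 70% of its speed; a pose out of reach is approached as far as the arm can. A call with a gripper value outside its range is refused whole. The fingers move at their own pace and stop on an object; FORCE is the grip in N (left out, the last holds). Time passes only in rows, so rows that do not move let the fingers close. It gives the time, the measured TCP pose, the force and the opening at its end, in the units of the state.
- r.state(): the state, without advancing time (a new reading comes with each control period).
- vision.grab_frame(name): name is "side" or "top"; returns a dict with "color" (400x640x3 uint8, blue, green, red), "range_z" (400x640 float32, m along the optical axis (not along the pixel's ray), 0 where there is no reading), "fx", "fy", "cx", "cy" (pixels), "k1" (the pictures are not rectified: a ray, as slopes to the right and down, at radius r is drawn at 1 + k1 r^2 times it, then the intrinsics apply), "R" (3x3) and "t" (3): a world point X has camera coordinates R X + t. Camera axes: x right, y down, z forward; pixel columns grow to the right and rows downward; lengths in m; the calibration is good to about 2 mm. A picture is of the moment at which its call begins.
- ticket.finish_job(): hands the job in, once; it reports no verdict.
Trained networks look in a picture, given as the dict that the camera call returned (one of the last four; its "shot" number tells which), for a name from the list of things; names that differ only in an ending like _2 or _b are one class to them, and where a whole thing is asked for, a point or a joint stands for the part that bears it (a point fixed in the world has none). Each returns a list of dicts, best first, with "conf" (0 to 1); they miss things now and then, are a little off and sometimes report something else, mostly with a low value. They report only what shows in the picture. A call takes as long as a camera call.
- vision.outline_of(target, picture): "pixels" (400x640 bool, what is visible of it) and "xy" ([column, row] in pixels, amid what is visible of it).
- vision.landmark_of(target, picture): "xy" ([column, row] in pixels: a listed point, or the origin of a listed thing).
The state is a dict: "time_s": time; "qpos": joint angles; "qvel": joint speeds; "joint_torque": joint torques, N m; "tcp_pos": TCP position; "tcp_rot": TCP orientation; "ft_force": force on the tool from outside, world axes, zero at the start; "moment": the same for the moment, N m; "grip_width": opening from 0.0 (shut) to 1.0 (fully open).
Only numpy, scipy, OpenCV 4.12 (cv2) and the standard library are available. Lean on these libraries where they do the work, as an engineer would, in place of code of your own. Each camera call takes 0.05 s, during which the arm holds its last target.

### The job

Clear the toy parts off the bench: lay both wheels flat on the floor of the round dish, side by side, and both axle beams flat on the floor of the rectangular tray, neither on top of the other. Slide the boat hull, lying flat and bow first, straight in under the low roof of the rack, about midway between the cheeks, until its bow is at the stop bar. Leave the glue bottle and the mallet where they are.

Things in the scene. Friction and masses are not known exactly. Their poses are not given: they have to be found in the camera images.
- wheel_a: A loose wooden toy wheel: flat disc, 44 mm diameter, 20 mm thick, 25 g, light wood with a ring groove and a small dark centre, lying flat. Origin at the centre of its underside, z up.
- wheel_b: A second wheel, identical to wheel_a.
- beam_a: A loose wooden axle beam: plain square bar 90 x 18 x 18 mm, 25 g, light wood, lying on the bench. Origin at the centre of the bar (9 mm above what it lies on); x along its length.
- beam_b: A second axle beam, identical to beam_a.
- hull: Loose flat toy-boat hull, light wood, 130 mm long, 46 mm wide, 22 mm thick, 80 g, lying flat: one end (bow) half round, the other (stern) square, sides straight and parallel up to the bow. Origin at mid length and width on the underside; x along its length to the bow (tip at x = +65 mm, stern at -65 mm), z up. At the start the bow points roughly away from the robot.
- dish: The fixed round shallow wooden dish for wheels: outer diameter 160 mm at the rim, inner diameter about 142 mm at the floor, 22 mm high, wall 5 mm; inner floor 6 mm above the bench. Room for both wheels side by side. Origin at its centre, at bench level.
- tray: The fixed rectangular open wooden tray for axle beams: outer 130 mm (its x) by 150 mm (its y), 25 mm high, wall 5 mm; inner floor 5 mm above the bench. Room for both beams side by side. Origin at its centre, at bench level; x points roughly away from the robot.
- rack: Fixed low hull rack: roof board 70 mm (x) by 100 mm (y), underside 32 mm and top 44 mm above the bench, on two side cheeks 80 mm apart; no floor, a hull lies on the bench. Origin at bench level under mid roof; x points inwards, away from the robot: entrance edge at x = -35 mm, near face of the 12 mm high stop bar at x = +35 mm. A hull at the stop sticks out 60 mm at the stern.
- glue: Bystander: white glue bottle, 52 mm diameter, 130 mm tall, standing near the right edge of the work. Origin at the centre of its base.
- mallet: Bystander: wooden mallet lying near the left edge of the work, about 240 mm long, 90 mm across its head, 52 mm high. Origin about mid-length at bench level.

How it is judged:
By the outcome, as a careful person would: the job done as asked, in the order asked, and still so for the second after the job is handed in, with the robot touching nothing.
It also fails if it takes over 109 s, if anything falls off the work surface, if the arm or the gripper's body presses on something with over 40 N, if the wrist force passes 120 N, or if a joint passes its speed limit or range.

## Working session

There is one attempt and no reset: what is moved stays moved. The work goes in short steps, Python scripts to look and compute and a shell command to move; the robot and the scene stay as the last step left them, time stands still between calls to the robot, and variables do not carry over. Pictures are saved under pics/ and viewed, and the job is handed in when it is done.

```bash
ls; mkdir -p pics; cat > h.py <<'E'
import numpy as np, cv2
from station import r, vision, ticket
def pix2world(f,uv,z):
    K=np.array([[f['fx'],0,f['cx']],[0,f['fy'],f['cy']],[0,0,1]],float)
    uv=np.asarray(uv,float).reshape(-1,1,2)
    n=cv2.undistortPoints(uv,K,np.array([f['k1'],0,0,0,0.]))[:,0]
    R=np.array(f['R']);t=np.array(f['t'])
    d=np.c_[n,np.ones(len(n))]@R   # R^T d
    c=-R.T@t
    s=(z-c[2])/d[:,2]
    return c+d*s[:,None]
E
python3 - <<'E'
from h import *
print(r.state())
for n in ['top','side']:
    f=vision.grab_frame(n); cv2.imwrite(f'pics/{n}0.png',f['color'])
    print(n,{k:f[k] for k in f if k not in('color','range_z')}, -np.array(f['R']).T@np.array(f['t']))
    for o in ['wheel_a','beam_a','hull','dish','tray','rack','glue','mallet']:
        try:
            print(o,[(round(d['conf'],2),np.round(d['xy']).tolist(),int(d['pixels'].sum())) for d in vision.outline_of(o,f)],[(round(d['conf'],2),np.round(d['xy'],1).tolist()) for d in vision.landmark_of(o,f)])
        except Exception as e: print(o,e)
E
```

```text
pics
{'time_s': 0.0, 'qpos': array([-7.04155797e+01,  1.49341255e+01, -7.98641818e+00,  6.71930901e+01,
        1.69618949e-03,  8.99979707e+01]), 'qvel': array([ 0.01599442, -0.13673083,  0.01332815,  0.04087456, -0.02079107,
        0.04697035]), 'joint_torque': array([-2.19940293e-04, -4.05675888e+01,  2.53922725e+01,  1.88449142e-02,
       -7.87221961e-05,  1.33229747e-05]), 'tcp_pos': array([ 0.17575571, -0.49397706,  0.24147528]), 'tcp_rot': array([-1.79998300e+02,  1.13633759e-01, -7.04135504e+01]), 'ft_force': array([-0.49345066,  0.32533278,  0.52491434]), 'moment': array([ 0.02741305, -0.01274803, -0.03093678]), 'grip_width': 0.9968447814976663}
top {'fx': 389.9313406196724, 'fy': 389.9313406196724, 'cx': 322.68200559525087, 'cy': 200.0848660160246, 'k1': 0.01299509384565741, 'R': array([[-0.02330436, -0.99971802,  0.00455875],
       [-0.99301739,  0.0226202 , -0.11577905],
       [ 0.11564328, -0.00722507, -0.99326453]]), 't': array([0.01307746, 0.48861085, 1.42259853]), 'shot': 1} [0.32098988 0.01229968 1.46952795]
wheel_a [(0.48, [281.0, 209.0], 107), (0.44, [367.0, 20
[... 1100 characters left out ...]
88452281]
wheel_a [(0.71, [314.0, 251.0], 232), (0.55, [305.0, 186.0], 132)] [(0.61, [306.4, 188.1]), (0.47, [309.9, 256.1])]
beam_a [(0.85, [311.0, 215.0], 260), (0.44, [275.0, 162.0], 183)] [(0.52, [310.4, 213.1]), (0.49, [272.6, 163.1])]
hull [] [(0.63, [285.9, 300.4])]
dish [(0.67, [374.0, 214.0], 1600)] [(0.91, [370.3, 216.9]), (0.4, [332.0, 166.0])]
tray [(0.57, [366.0, 280.0], 2475)] [(0.82, [364.7, 281.5]), (0.4, [364.4, 344.2]), (0.28, [311.3, 213.0])]
rack [(0.91, [334.0, 160.0], 578)] [(0.67, [333.5, 163.6])]
glue [(0.69, [366.0, 330.0], 1045), (0.37, [300.0, 185.0], 146)] [(0.73, [362.5, 345.9]), (0.34, [305.2, 188.8])]
mallet [(0.8, [333.0, 128.0], 684)] [(0.88, [323.1, 138.2])]
```

```bash
python3 - <<'E'
from h import *
a=cv2.imread('pics/top0.png');b=cv2.imread('pics/side0.png')
cv2.imwrite('pics/top0c.png',cv2.resize(a[100:280,150:500],None,fx=2.28,fy=2.28,interpolation=cv2.INTER_CUBIC))
cv2.imwrite('pics/side0c.png',cv2.resize(b[100:380,200:460],None,fx=2.1,fy=2.1,interpolation=cv2.INTER_CUBIC))
E
```

```text
(no output)
```

View pics/top0c.png

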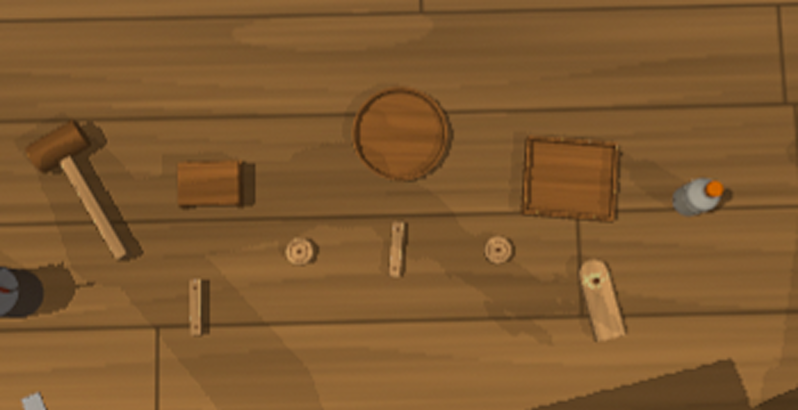

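View pics/side0c.png

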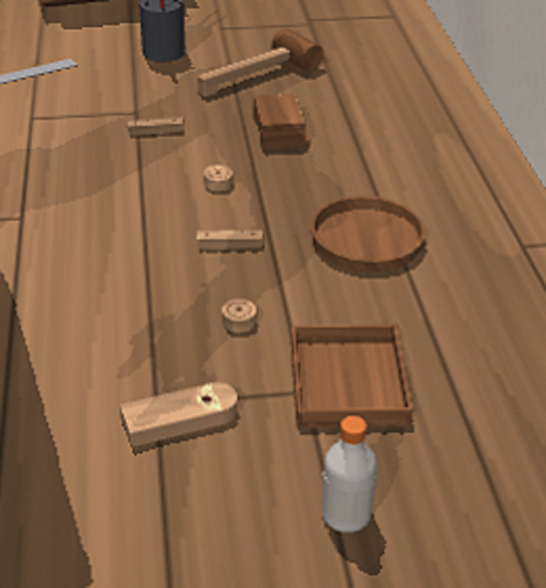

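```bash
cat >> h.py <<'E'
H=dict(wheel_a=.02,beam_a=.018,hull=.022,dish=.022,tray=.025,rack=.044,glue=.13,mallet=.03)
OZ=dict(wheel_a=.0,beam_a=.009,hull=.0,dish=.0,tray=.0,rack=.0,glue=0,mallet=0)
def measure(names=H,cams=('top','side'),minc=.25):
    for n in cams:
        f=vision.grab_frame(n)
        for o in names:
            for d in vision.outline_of(o,f):
                if d['conf']<minc: continue
                v,u=np.nonzero(d['pixels'])
                P=pix2world(f,np.c_[u,v],H[o])[:,:2]*1000
                (c,s,a)=cv2.minAreaRect(P.astype(np.float32))
                print(n,o,'outl %.2f'%d['conf'],'mean',P.mean(0).round(1),'rect',np.round(c,1),np.round(s,1),round(a,1))
            for d in vision.landmark_of(o,f):
                if d['conf']<minc: continue
                print(n,o,'  lmk %.2f'%d['conf'],(pix2world(f,d['xy'],OZ[o])[0,:2]*1000).round(1))
E
python3 - <<'E'
from h import *
measure()
E
```

```text
top wheel_a outl 0.49 mean [455.1 157.9] rect [454.3 158.1] [44.7 48.8] 89.3
top wheel_a outl 0.42 mean [ 565.6 -288.4] rect [ 564.5 -288.5] [153.3 136.8] 84.0
top wheel_a   lmk 0.68 [ 451.3 -161.8]
top wheel_a   lmk 0.44 [479.  150.7]
top beam_a outl 0.66 mean [369.1 327.5] rect [369.2 327.5] [85.  18.5] 0.1
top beam_a   lmk 0.62 [ 4.629e+02 -4.000e-01]
top beam_a   lmk 0.58 [365.1 322.7]
top hull outl 0.62 mean [ 365.  -328.4] rect [ 366.5 -328.7] [124.7  49.7] 11.4
top hull   lmk 0.59 [ 364.1 -329.8]
top dish   lmk 0.92 [660.5  -9.7]
top tray outl 0.92 mean [ 563.9 -287.9] rect [ 563.3 -287.6] [152.2 136.4] 84.2
top tray outl 0.37 mean [ 530.3 -495.7] rect [ 531.  -496.8] [51.5 84.9] 25.0
top tray   lmk 0.94 [ 567.7 -292.2]
top rack outl 0.78 mean [566.3 298.1] rect [565.6 298.3] [ 74.3 103.5] 0.3
top rack   lmk 0.57 [576.5 307.2]
top rack   lmk 0.46 [ 368.6 -329.6]
top glue outl 0.55 mean [ 514.3 -456.8] rect [ 514. -458.] [70.6 52.7] 88.7
top glue   lmk 0.75 [ 527.6 -490. ]
top mallet outl 0.60 mean [585.5 520.4] rect [557.8 498.4] [254.6  99. ] 33.3
side wheel_a outl 0.50 mean 
[... 503 characters left out ...]
 367.5 -331. ]
side dish outl 0.57 mean [648.6 -27.1] rect [651.1 -25. ] [175.5 155.5] 83.2
side dish   lmk 0.64 [651.2 -14. ]
side tray outl 0.76 mean [ 567.9 -304.8] rect [ 568.1 -302.4] [175.3 132.7] 82.6
side tray   lmk 0.86 [ 562.6 -287.8]
side rack outl 0.84 mean [567.  258.3] rect [566.5 263.9] [169.8  76.5] 89.3
side rack outl 0.31 mean [454.1 105.2] rect [453.5 105.8] [62.7 39.7] 83.9
side rack   lmk 0.73 [578.  316.7]
side rack   lmk 0.56 [461.8 157.5]
side glue outl 0.55 mean [ 512.4 -552.7] rect [ 514.3 -544.2] [140.4  44.7] 77.6
side glue   lmk 0.92 [ 527.7 -488.9]
side mallet outl 0.65 mean [580.1 506.4] rect [576.2 479.9] [301.6 141.2] 45.9
side mallet   lmk 0.96 [562.1 500.9]
```

```bash
python3 - <<'E'
from h import *
f=vision.grab_frame('top')
# rectified bench maps: 1 px = 0.5mm, at given z
K=np.array([[f['fx'],0,f['cx']],[0,f['fy'],f['cy']],[0,0,1]]);D=np.array([f['k1'],0,0,0,0.])
def rect(f,K,D,z,cx,cy,half=100,s=3):
    g=np.arange(-half,half,1/s)
    X,Y=np.meshgrid(cx+half-(g+half)-0,cy-g)  # placeholder
    xs=cx-g; ys=cy-g
    XX=np.repeat(xs[:,None],len(g),1); YY=np.repeat(ys[None],len(g),0)
    P=np.stack([XX/1000,YY/1000,np.full_like(XX,z)],-1).reshape(-1,3)
    uv=cv2.projectPoints(P,cv2.Rodrigues(np.array(f['R']))[0],np.array(f['t']),K,D)[0].reshape(len(g),len(g),2).astype(np.float32)
    return cv2.remap(f['color'],uv[...,0],uv[...,1],cv2.INTER_CUBIC)
tiles=[]
for n,z,cx,cy in [('wheelL',.02,454,157),('beamM',.018,460,0),('wheelR',.02,454,-162),('beamL',.018,369,327),('hull',.022,366,-329),('dish',.022,656,-10),('tray',.025,564,-288),('rack',.044,566,298)]:
    t=rect(f,K,D,z,cx,cy,100,1.95)
    t=cv2.resize(t,(199,290))[:,:] if 0 else t[:390:,:390]
    t=cv2.resize(t,(198,198),interpolation=cv2.INTER_AREA)
    for k in range(0,198,20): 
        cv2.line(t,(k,0),(k,3),(0,255,0),1);cv2.line(t,(0,k),(3,k),(0,255,0),1)
    cv2.drawMarker(t,(99,99),(0,255,0),0,6,1)
    tiles.append(t)
cv2.imwrite('pics/tiles.png',np.vstack([np.hstack(tiles[:4]),np.hstack(tiles[4:])]))
# light wood segmentation
for n,z,cx,cy,h in [('wheelL',.02,454,157,40),('beamM',.018,460,0,60),('wheelR',.02,454,-162,40),('beamL',.018,369,327,60),('hull',.022,366,-329,85)]:
    t=rect(f,K,D,z,cx,cy,h,2)
    g=t.min(2) ; th,m=cv2.threshold(g,0,255,cv2.THRESH_OTSU)
    m=cv2.morphologyEx(m,cv2.MORPH_CLOSE,np.ones((15,15)))
    cs,_=cv2.findContours(m,0,2);c=max(cs,key=cv2.contourArea)
    (u,v),s,a=cv2.minAreaRect(c)
    print(n,'c',round(cx+h-v/2,1),round(cy+h-u/2,1),np.round(np.array(s)/2,1),'a',round(a,1),th)
E
```

```text
wheelL c 456.4 159.1 [41.7 44.2] a 45.0 63.0
beamM c 456.4 0.2 [20.1 90.9] a 5.1 60.0
wheelR c 452.7 -166.1 [42.6 42.6] a 47.3 60.0
beamL c 370.7 329.3 [19.  92.6] a 1.0 59.0
hull c 366.9 -330.6 [131.1  47.3] a 77.7 65.0
```

View pics/tiles.png

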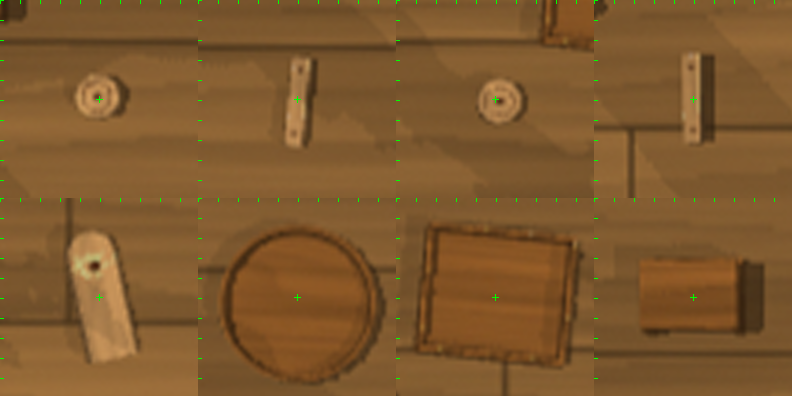

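```bash
for i in 1 2 3; do python3 -m jog '[[[0,0,-10.7,0,0,0,-0.4],[0,0,-10.7,0,0,0,-0.4],[0,0,-10.7,0,0,0,-0.4],[0,0,-10.7,0,0,0,-0.4],[0,0,-10.7,0,0,0,-0.4]]]' 40; done
```

```text
time_s: 4.08
tcp_pos: [0.176, -0.4946, 0.2423]
tcp_rot: [180.0, 0.0, -16.4]
ft_force: [-1.1, 0.2, -0.6]
grip_width: 0.698
time_s: 4.7
tcp_pos: [0.176, -0.4946, 0.2423]
tcp_rot: [180.0, 0.0, 37.3]
ft_force: [-0.1, -0.8, -0.9]
grip_width: 0.701
time_s: 5.32
tcp_pos: [0.176, -0.4946, 0.2423]
tcp_rot: [180.0, 0.0, 91.0]
ft_force: [-0.0, -0.1, -0.1]
grip_width: 0.696
```

```bash
python3 -m jog '[[[0,0,1,41,34.6,0,-0.4],[0,0,0,41,34.6,0,-0.4],[0,0,0,41,34.6,0,-0.4],[0,0,0,41,34.6,0,-0.4],[0,0,0,41,34.6,20,-0.4]]]'; python3 -m jog '[[[0,0,0,41,34.6,30,-0.4],[0,0,0,41,34.6,30,-0.4],[0,0,0,41,34.6,30,-0.4],[0,0,0,0,0,30,-0.4],[0,0,0,0,0,30,-0.4]]]'
```

```text
time_s: 5.95
tcp_pos: [0.353, -0.2887, 0.2234]
tcp_rot: [179.7, 0.3, 89.6]
ft_force: [-0.6, -0.1, -0.7]
grip_width: 0.7
time_s: 6.58
tcp_pos: [0.4673, -0.1617, 0.0722]
tcp_rot: [179.1, 0.6, 90.0]
ft_force: [0.3, -0.2, -0.4]
grip_width: 0.698
```

```bash
python3 -m jog '[[[-0.6,0.9,0,-4.4,-14.6,10,-0.4],[0,0,0,0,0,0,-0.4]]]'; 
```

```text
time_s: 6.82
tcp_pos: [0.4512, -0.1648, 0.0594]
tcp_rot: [178.8, -0.5, 90.1]
ft_force: [0.6, -0.3, 0.5]
grip_width: 0.701
```

```bash
python3 - <<'E'
from h import *
for n in ['top','side']:
    f=vision.grab_frame(n)
    c=f['color'][150:290,300:440] if n=='top' else f['color'][180:320,240:380]
    cv2.imwrite(f'pics/a_{n}.png',cv2.resize(c,None,fx=4,fy=4,interpolation=cv2.INTER_CUBIC))
a=np.hstack([cv2.resize(cv2.imread(f'pics/a_{n}.png'),(400,400)) for n in('top','side')]);cv2.imwrite('pics/a.png',a)
E
```

```text
(no output)
```

View pics/a.png

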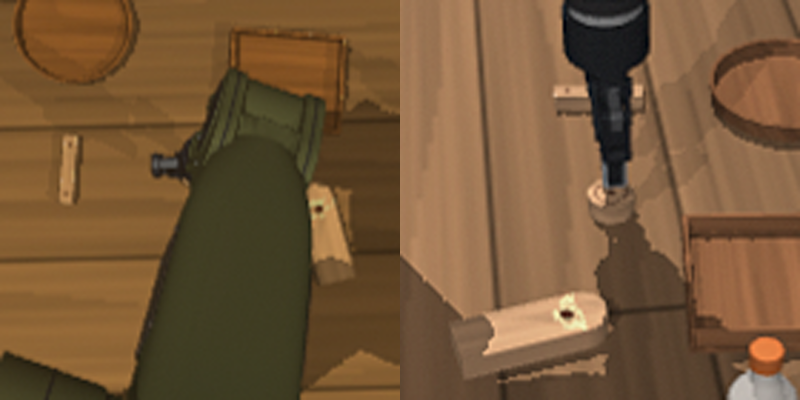

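```bash
python3 -m jog '[[[1.2,-0.5,0,-1.3,1.5,20,-0.4],[0,0,0,0,0,14,-0.4],[0,0,0,0,0,11,-0.4],[0,0,0,0,0,0,1],[0,0,0,0,0,0,1]]]'; python3 -m jog '[[[0,0,0,0,0,0,1],[0,0,0,0,0,0,1],[0,0,0,0,0,0,1]]]'
```

```text
time_s: 7.55
tcp_pos: [0.461, -0.168, 0.0177]
tcp_rot: [179.3, 0.3, 90.2]
ft_force: [0.1, 0.1, 1.1]
grip_width: 0.487
time_s: 7.92
tcp_pos: [0.4614, -0.1682, 0.0185]
tcp_rot: [179.2, 0.3, 90.1]
ft_force: [-0.1, -0.1, -0.6]
grip_width: 0.495
```

```bash
python3 -m jog '[[[0,0,0,0,0,-35,1],[0,0,0,0,0,-35,1],[0.5,0.2,0,30.6,44,0,1],[0,0,0,30.6,44,0,1],[0,0,0,30.6,44,0,1]]]'; python3 -m jog '[[[0,0,0,30.6,44,0,1],[0,0,0,25,30,0,1],[0,0,0,0,0,0,1],[0,0,0,0,0,0,1]]]'
```

```text
time_s: 8.55
tcp_pos: [0.5921, -0.0759, 0.0919]
tcp_rot: [179.8, 0.1, 89.7]
ft_force: [0.4, -0.2, -0.8]
grip_width: 0.493
time_s: 9.05
tcp_pos: [0.6713, -0.0162, 0.0913]
tcp_rot: [179.7, 0.1, 90.0]
ft_force: [-0.2, -0.7, -0.1]
grip_width: 0.491
```

Look where the wheel is relative to the tool and the dish.

```bash
cat >> h.py <<'E'
def side_crop(name,u0,v0,w,h,s=3,cam='side'):
    f=vision.grab_frame(cam); cv2.imwrite(name,cv2.resize(f['color'][v0:v0+h,u0:u0+w],None,fx=s,fy=s,interpolation=cv2.INTER_CUBIC)); return f
E
python3 - <<'E'
from h import *
f=side_crop('pics/b.png',270,120,200,150,4)
E
```

```text
(no output)
```

View pics/b.png

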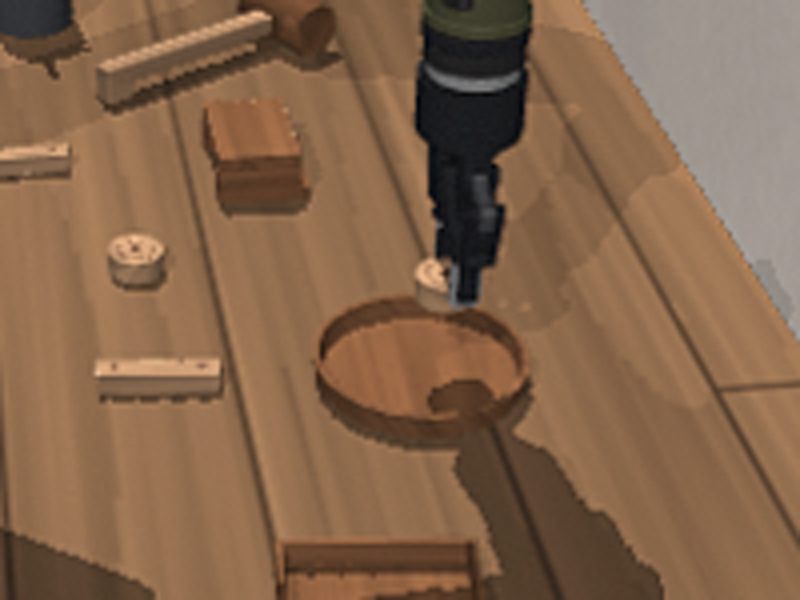

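```bash
python3 -m jog '[[[0.3,0,0,1,10,15,1],[0,0,0,0,0,25,1],[0,0,0,0,0,16,1],[0,0,0,0,0,0,1],[0,0,0,0,0,0,1]]]'
```

```text
time_s: 9.72
tcp_pos: [0.6804, -0.0186, 0.0324]
tcp_rot: [-179.9, 0.1, 89.7]
ft_force: [-0.0, 0.5, -0.2]
grip_width: 0.492
```

```bash
python3 -m jog '[[[0,0,0,3,0,6,1],[0,0,0,0,0,0,1],[0,0,0,0,0,0,-0.3],[0,0,0,0,0,0,-0.3]]]';python3 -m jog '[[[0,0,0,0,0,-40,-0.3],[0,0,0,0,0,-40,-0.4]]]'
```

```text
time_s: 10.22
tcp_pos: [0.6819, -0.0153, 0.0282]
tcp_rot: [179.9, 0.1, 89.7]
ft_force: [-0.2, -0.1, 0.1]
grip_width: 0.649
time_s: 10.48
tcp_pos: [0.6788, -0.0151, 0.1061]
tcp_rot: [-179.7, 0.1, 89.7]
ft_force: [0.5, -0.2, -0.1]
grip_width: 0.698
```

```bash
python3 -m jog '[[[0,0,0,34.8,-44.5,0,-0.4],[0,0,0,34.8,-44.5,0,-0.4],[0,0,0,34.8,-44.5,0,-0.4],[0,0,0,34.8,-44.5,15,-0.4],[0,0,0,34.8,-44.5,20,-0.4]]]';python3 -m jog '[[[0,0,0,0,0,0,-0.4],[0,0,0,0,0,0,-0.4]]]'; python3 - <<'E'
from h import *
f=side_crop('pics/c.png',270,120,200,150,4)
E
```

```text
time_s: 11.1
tcp_pos: [0.4641, 0.1639, 0.0773]
tcp_rot: [178.9, -0.1, 89.3]
ft_force: [0.4, 1.0, 0.6]
grip_width: 0.7
time_s: 11.35
tcp_pos: [0.4594, 0.1651, 0.0766]
tcp_rot: [179.1, -0.0, 89.6]
ft_force: [0.1, -0.1, 1.3]
grip_width: 0.699
```

View pics/c.png

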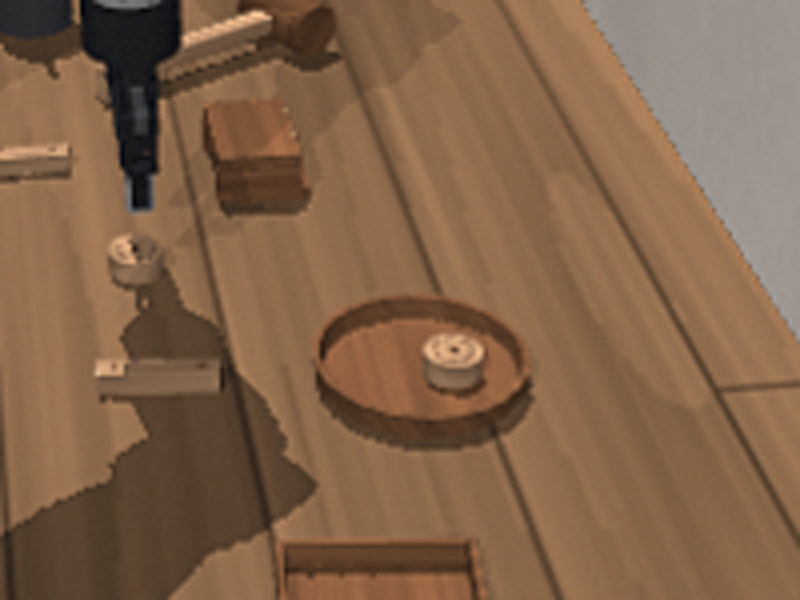

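```bash
python3 -m jog '[[[0.5,0,0,-6,-3,25,-0.4],[0.3,0,0,0,0,15,-0.4],[0,0,0,0,0,0,-0.4]]]'
```

```text
time_s: 11.78
tcp_pos: [0.462, 0.1581, 0.0371]
tcp_rot: [179.7, -0.1, 89.4]
ft_force: [-0.8, -0.7, 0.1]
grip_width: 0.702
```

```bash
python3 -m jog '[[[0.3,0,0,0,-7,12,-0.4],[0,0,0,0,-1,8,-0.4],[0,0,0,0,0,0,1],[0,0,0,0,0,0,1],[0,0,0,0,0,0,1]]]';  python3 -m jog '[[[0,0,0,0,0,0,1],[0,0,0,0,0,-30,1],[0,0,0,0,0,-40,1]]]'
```

```text
time_s: 12.4
tcp_pos: [0.4555, 0.1586, 0.0172]
tcp_rot: [179.8, -0.2, 89.3]
ft_force: [-0.4, 0.2, 0.1]
grip_width: 0.496
time_s: 12.78
tcp_pos: [0.4526, 0.1576, 0.086]
tcp_rot: [-179.8, -0.1, 89.3]
ft_force: [0.3, 0.2, -0.6]
grip_width: 0.494
```

```bash
python3 -m jog '[[[0,0,0,-34.5,33.3,0,1],[0,0,0,-34.5,33.3,0,1],[0,0,0,-34.5,33.3,0,1],[0,0,0,-34.5,33.3,0,1],[0,0,0,-34.5,33.3,0,1]]]';python3 -m jog '[[[0,0,0,0,0,0,1],[0,0,0,0,0,20,1],[0,0,0,0,0,0,1]]]'; python3 - <<'E'
from h import *
f=side_crop('pics/d.png',270,120,200,150,4)
E
```

```text
time_s: 13.4
tcp_pos: [0.6231, -0.0175, 0.09]
tcp_rot: [179.8, -0.3, 89.8]
ft_force: [-0.2, 0.2, -0.1]
grip_width: 0.5
time_s: 13.78
tcp_pos: [0.6249, -0.0198, 0.0692]
tcp_rot: [179.7, -0.3, 89.5]
ft_force: [-0.3, 0.5, 0.0]
grip_width: 0.491
```

View pics/d.png

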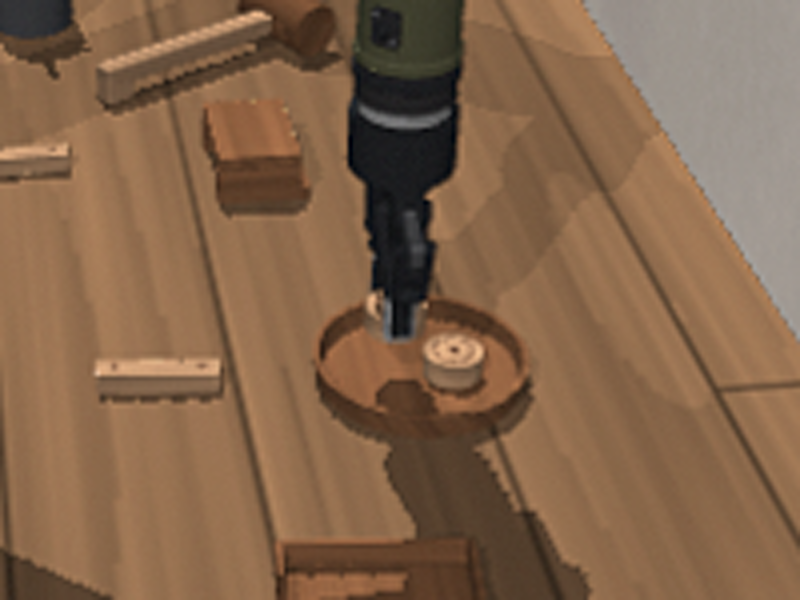

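```bash
python3 -m jog '[[[0,0,0,4,-8,12,1],[0,0,0,0,0,15,1],[0,0,0,0,0,0,1]]]'
```

```text
time_s: 14.2
tcp_pos: [0.6185, -0.0137, 0.0448]
tcp_rot: [179.4, -0.3, 89.7]
ft_force: [-0.2, -0.5, 0.1]
grip_width: 0.495
```

```bash
python3 -m jog '[[[0.4,-0.3,0,-1,-2,18,1],[0,0,0,0,0,0,1],[0,0,0,0,0,0,1]]]'
```

```text
time_s: 14.58
tcp_pos: [0.6176, -0.0147, 0.0262]
tcp_rot: [179.8, 0.0, 89.7]
ft_force: [-0.5, 0.0, -0.6]
grip_width: 0.497
```

```bash
python3 -m jog '[[[0,0,0,0,0,3,1],[0,0,0,0,0,0,1],[0,0,0,0,0,0,-0.3],[0,0,0,0,0,0,-0.3],[0,0,0,0,0,0,-0.3]]]';python3 -m jog '[[[0,0,0,0,0,-40,-0.4],[0,0,0,0,0,-40,-0.4]]]'
```

```text
time_s: 15.2
tcp_pos: [0.6186, -0.0149, 0.024]
tcp_rot: [179.7, 0.0, 89.7]
ft_force: [0.3, 0.1, 0.1]
grip_width: 0.65
time_s: 15.45
tcp_pos: [0.6149, -0.0148, 0.1019]
tcp_rot: [-179.8, 0.0, 89.7]
ft_force: [-0.2, 1.2, -0.6]
grip_width: 0.698
```

```bash
python3 -m jog '[[[0,0,5,4,-40,0,-0.4],[0,0,0,4,-40,0,-0.4],[0,0,0,4,-40,15,-0.4],[0,0,0,4,-38,20,-0.4],[0,0,0,0,0,0,-0.4]]]';  python3 - <<'E'
from h import *
f=side_crop('pics/e.png',270,120,200,150,4)
E
```

```text
time_s: 16.08
tcp_pos: [0.4583, 0.0131, 0.07]
tcp_rot: [179.5, -0.0, 84.5]
ft_force: [0.0, 0.2, 0.3]
grip_width: 0.701
```

View pics/e.png

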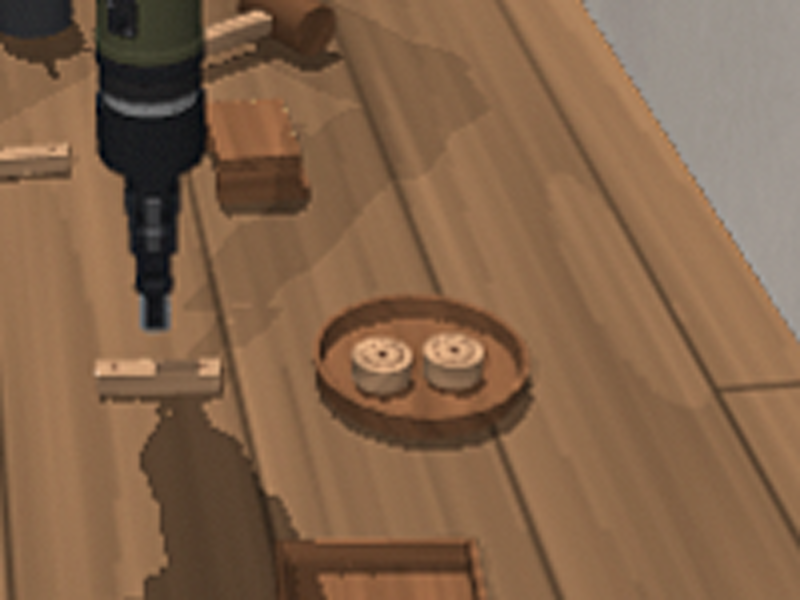

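```bash
python3 -m jog '[[[0.5,0,0,-13,-1,15,-0.4],[0,0,0,0,0,18,-0.4],[0,0,0,0,0,0,-0.4]]]'
```

```text
time_s: 16.5
tcp_pos: [0.466, -0.0022, 0.0381]
tcp_rot: [179.3, -0.0, 84.4]
ft_force: [1.0, -0.5, -0.2]
grip_width: 0.697
```

```bash
python3 -m jog '[[[0.5,0,0,1,-9,12,-0.4],[0,0,0,0,-2,8,-0.4],[0,0,0,0,0,0,1],[0,0,0,0,0,0,1],[0,0,0,0,0,0,1]]]';python3 -m jog '[[[0,0,0,0,0,0,1],[0,0,0,0,0,0,1],[0,0,0,0,0,-35,1],[0,0,0,0,0,-40,1]]]'
```

```text
time_s: 17.12
tcp_pos: [0.4569, -0.0008, 0.0173]
tcp_rot: [179.7, -0.0, 84.4]
ft_force: [0.1, -0.8, -0.3]
grip_width: 0.197
time_s: 17.62
tcp_pos: [0.4539, -0.0006, 0.0917]
tcp_rot: [-179.9, 0.0, 84.4]
ft_force: [0.5, -0.2, 0.1]
grip_width: 0.196
```

```bash
python3 -m jog '[[[0,0,0.9,-41.4,23.5,0,1],[0,0,0,-41.4,23.5,0,1],[0,0,0,-41.4,23.5,0,1],[0,0,0,-41.4,23.5,0,1],[0,0,0,-41.4,23.5,0,1]]]';python3 -m jog '[[[0,0,0,-41.4,23.5,0,1],[0,0,0,0,0,0,1],[0,0,0,0,0,15,1],[0,0,0,0,0,0,1]]]';  python3 - <<'E'
from h import *
f=side_crop('pics/f.png',270,190,200,150,4)
E
```

```text
time_s: 18.25
tcp_pos: [0.5531, -0.2222, 0.0963]
tcp_rot: [179.6, -0.1, 83.9]
ft_force: [0.1, -0.3, 0.7]
grip_width: 0.197
time_s: 18.75
tcp_pos: [0.5725, -0.2693, 0.0791]
tcp_rot: [179.7, -0.1, 83.7]
ft_force: [-0.4, 0.1, 0.6]
grip_width: 0.198
```

View pics/f.png

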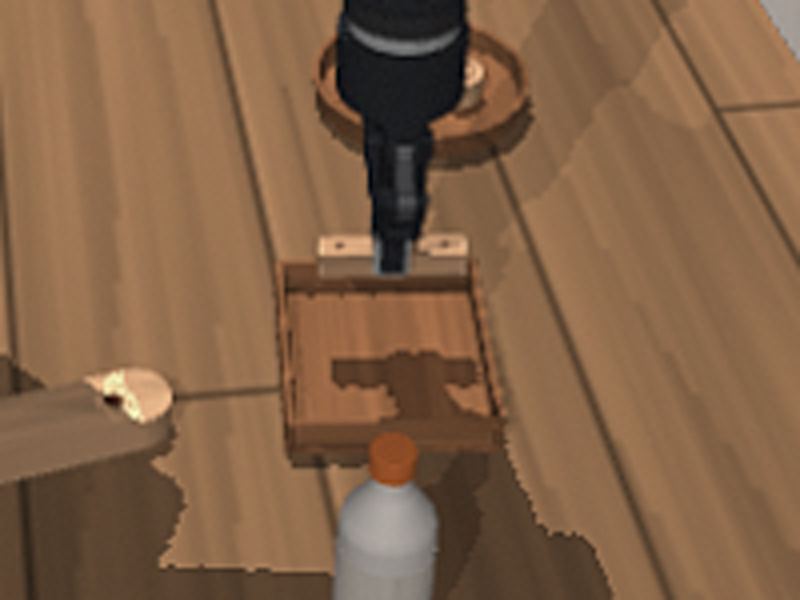

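```bash
python3 -m jog '[[[0.3,0,0,5.8,-5,15,1],[0,0,0,0,0,15,1],[0,0,0,0,0,0,1]]]'
```

```text
time_s: 19.18
tcp_pos: [0.5676, -0.2602, 0.0478]
tcp_rot: [-180.0, -0.1, 83.9]
ft_force: [-0.6, 0.4, -0.0]
grip_width: 0.196
```

```bash
python3 -m jog '[[[0,0,0,-2,-1,20,1],[0,0,0,0,0,0,1],[0,0,0,0,0,3,1],[0,0,0,0,0,0,1]]]'
```

```text
time_s: 19.68
tcp_pos: [0.5677, -0.2621, 0.0257]
tcp_rot: [179.9, -0.1, 83.9]
ft_force: [-0.6, 0.0, -0.1]
grip_width: 0.196
```

```bash
python3 -m jog '[[[0,0,0,0,0,2,1],[0,0,0,0,0,0,1],[0,0,0,0,0,0,0.2],[0,0,0,0,0,0,0.2],[0,0,0,0,0,0,0.2]]]';python3 -m jog '[[[0,0,0,0,0,-40,0.2],[0,0,0,0,0,-40,0.2]]]'
```

```text
time_s: 20.3
tcp_pos: [0.5689, -0.2626, 0.0252]
tcp_rot: [179.7, -0.0, 83.9]
ft_force: [0.1, 0.7, -1.1]
grip_width: 0.403
time_s: 20.55
tcp_pos: [0.5655, -0.2613, 0.1029]
tcp_rot: [-179.8, -0.2, 83.9]
ft_force: [0.6, 0.4, 0.7]
grip_width: 0.399
```

```bash
python3 -m jog '[[[0,0,-5.1,0,0,0,-0.2],[0,0,0,53,-18.6,0,-0.4],[0,0,0,53,-18.6,0,-0.4],[0,0,0,53,-18.6,0,-0.4],[0,0,0,53,-18.6,0,-0.4]]]';python3 -m jog '[[[0,0,0,53,-18.6,0,-0.4],[0,0,0,53,-18.6,0,-0.4],[0,0,0,53,-18.6,0,-0.4],[0,0,0,53,-18.6,0,-0.4],[0,0,0,53,-18.6,0,-0.4]]]'
```

```text
time_s: 21.18
tcp_pos: [0.499, -0.0481, 0.1074]
tcp_rot: [179.4, 0.1, 88.8]
ft_force: [0.8, 1.1, 0.3]
grip_width: 0.698
time_s: 21.8
tcp_pos: [0.4093, 0.2272, 0.1076]
tcp_rot: [179.1, -0.0, 88.7]
ft_force: [0.7, 0.5, 0.1]
grip_width: 0.7
```

```bash
python3 -m jog '[[[0.5,0,0,51,-20,0,-0.4],[0.3,0,0,51,-20,15,-0.4],[0,0,0,0,0,20,-0.4],[0,0,0,0,0,0,-0.4]]]';  python3 - <<'E'
from h import *
f=side_crop('pics/g.png',210,100,200,150,4)
E
```

```text
time_s: 22.3
tcp_pos: [0.3696, 0.3389, 0.0728]
tcp_rot: [179.7, -0.3, 89.1]
ft_force: [-0.4, 0.4, 0.2]
grip_width: 0.702
```

View pics/g.png

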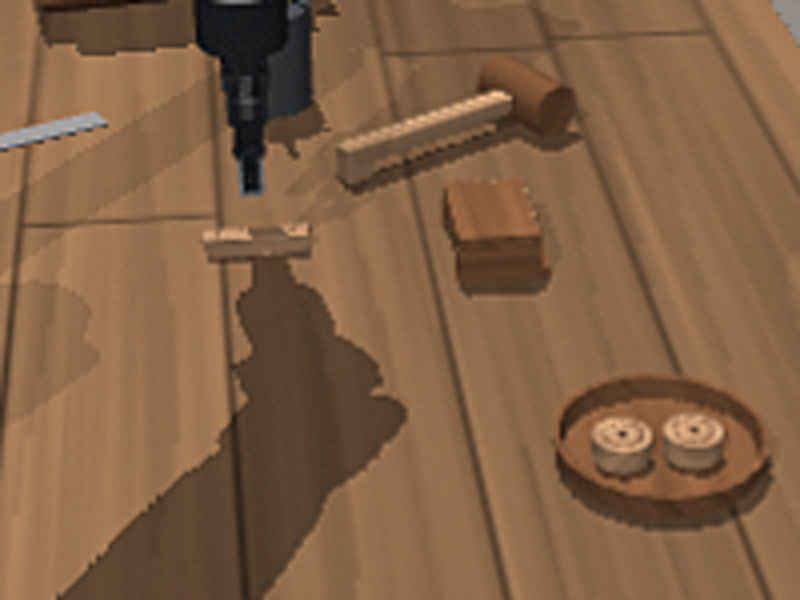

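```bash
python3 -m jog '[[[0.3,0.3,0,-11.5,-2,18,-0.4],[0,0,0,0,-3,18,-0.4],[0,0,0,0,0,0,-0.4]]]'
```

```text
time_s: 22.72
tcp_pos: [0.3683, 0.3279, 0.04]
tcp_rot: [179.7, -0.9, 88.9]
ft_force: [0.0, 0.4, 0.3]
grip_width: 0.703
```

```bash
python3 -m jog '[[[0.3,-0.9,0,0,0,13,-0.4],[0,0,0,0,-1,8,-0.4],[0,0,0,0,0,0,1],[0,0,0,0,0,0,1],[0,0,0,0,0,0,1]]]';python3 -m jog '[[[0,0,0,0,0,0,1],[0,0,0,0,0,0,1],[0,0,0,0,0,-35,1],[0,0,0,0,0,-40,1]]]'
```

```text
time_s: 23.35
tcp_pos: [0.3699, 0.3291, 0.0202]
tcp_rot: [179.8, -0.1, 88.8]
ft_force: [-0.2, -0.8, -0.2]
grip_width: 0.196
time_s: 23.85
tcp_pos: [0.3672, 0.327, 0.094]
tcp_rot: [-179.9, 0.2, 88.8]
ft_force: [0.7, -0.5, 0.2]
grip_width: 0.194
```

```bash
python3 -m jog '[[[0,0,0,-53.5,17.3,0,1],[0,0,0,-53.5,17.3,0,1],[0,0,0,-53.5,17.3,0,1],[0,0,0,-53.5,17.3,0,1],[0,0,0,-53.5,17.3,0,1]]]';python3 -m jog '[[[0,0,0,-53.5,17.3,0,1],[0,0,0,-53.5,17.3,0,1],[0,0,0,-53.5,17.3,0,1],[0,0,0,-53.5,17.3,0,1],[0,0,0,-53.5,17.3,0,1]]]'
```

```text
time_s: 24.48
tcp_pos: [0.4552, 0.0575, 0.0989]
tcp_rot: [179.4, -0.2, 89.4]
ft_force: [0.2, -0.4, 0.9]
grip_width: 0.197
time_s: 25.1
tcp_pos: [0.5405, -0.2203, 0.0992]
tcp_rot: [179.2, -0.3, 89.4]
ft_force: [0.4, 0.0, -0.5]
grip_width: 0.197
```

```bash
python3 -m jog '[[[0.5,0,0,-49,11,0,1],[0.3,0,0,-48,11,0,1],[0,0,5.9,0,0,0,1],[0,0,0,0,0,10,1],[0,0,0,0,0,0,1]]]';  python3 - <<'E'
from h import *
f=side_crop('pics/i.png',270,190,200,150,4)
E
```

```text
time_s: 25.72
tcp_pos: [0.5621, -0.3257, 0.0868]
tcp_rot: [-180.0, -0.3, 83.1]
ft_force: [-0.4, 0.2, -0.8]
grip_width: 0.197
```

View pics/i.png

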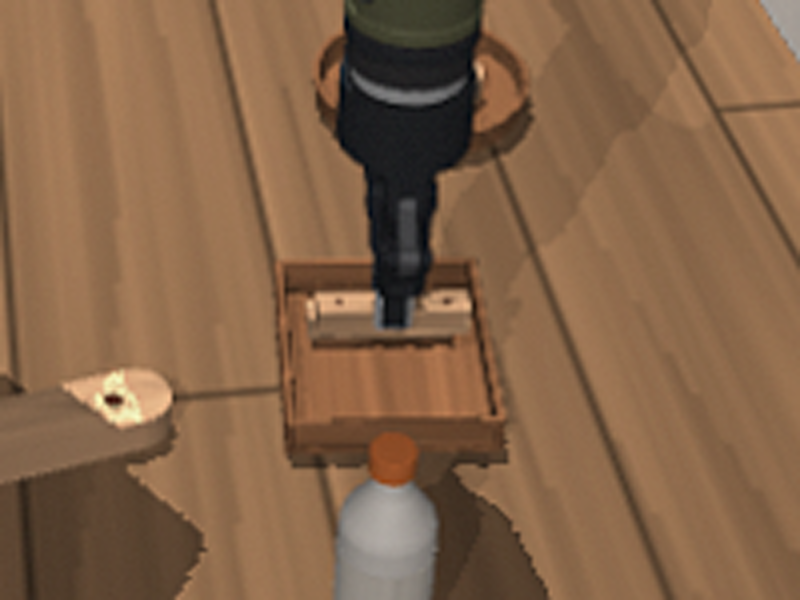

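```bash
python3 -m jog '[[[0,0,0,5.5,0,17,1],[0,0,0,0,0,20,1],[0,0,0,0,0,0,1]]]'
```

```text
time_s: 26.15
tcp_pos: [0.5634, -0.3177, 0.0506]
tcp_rot: [180.0, -0.2, 83.4]
ft_force: [-0.2, 0.7, 0.1]
grip_width: 0.2
```

```bash
python3 -m jog '[[[0,0,0,-2,-2,19,1],[0,0,0,0,0,0,1],[0,0,0,0,0,5,1],[0,0,0,0,0,0,1]]]'
```

```text
time_s: 26.65
tcp_pos: [0.5637, -0.319, 0.0303]
tcp_rot: [179.7, -0.1, 83.6]
ft_force: [0.4, -0.0, -0.5]
grip_width: 0.195
```

```bash
python3 -m jog '[[[0,0,0,0,0,3.5,1],[0,0,0,0,0,1,1],[0,0,0,0,0,0,0.2],[0,0,0,0,0,0,0.2],[0,0,0,0,0,0,0.2]]]';python3 -m jog '[[[0,0,0,0,0,-50,0.2],[0,0,0,0,0,-50,0.2]]]'
```

```text
time_s: 27.28
tcp_pos: [0.5647, -0.3196, 0.027]
tcp_rot: [179.5, -0.1, 83.6]
ft_force: [0.0, -1.0, 0.2]
grip_width: 0.399
time_s: 27.52
tcp_pos: [0.5606, -0.3178, 0.1239]
tcp_rot: [-179.9, -0.3, 83.6]
ft_force: [0.7, -0.6, -0.3]
grip_width: 0.399
```

```bash
python3 -m jog '[[[0,0,-9.4,0,0,0,-0.6],[0,0,-9.4,0,0,0,-0.6],[0,0,0,7.2,-57,0,-0.6],[0,0,0,7.2,-57,0,-0.6],[0,0,0,7.2,-57,0,-0.6]]]';python3 -m jog '[[[0,0,0,7.2,-57,20,-0.6],[0,0,0,0,0,10,-0.6],[0,0,0,0,0,0,-0.6]]]';  python3 - <<'E'
from h import *
f=side_crop('pics/j.png',220,190,200,150,4)
measure(['hull','rack','tray','beam_a','dish','wheel_a'])
E
```

```text
time_s: 28.15
tcp_pos: [0.3936, -0.3388, 0.1286]
tcp_rot: [179.3, 0.4, 103.4]
ft_force: [-0.2, -0.6, 0.7]
grip_width: 0.8
time_s: 28.52
tcp_pos: [0.3315, -0.3446, 0.0978]
tcp_rot: [179.4, 0.4, 103.1]
ft_force: [0.6, -0.4, -0.4]
grip_width: 0.798
top hull outl 0.91 mean [ 379.3 -324.7] rect [ 381.1 -324.8] [96.9 49.7] 11.4
top hull   lmk 0.61 [ 361.8 -332.3]
top rack outl 0.88 mean [566.9 298.6] rect [565.6 298.5] [103.5  74.8] 89.8
top rack   lmk 0.94 [584.4 315.2]
top rack   lmk 0.45 [630.7 -14.3]
top tray outl 0.95 mean [ 564.8 -287.3] rect [ 564.9 -287.9] [152.6 132.6] 83.8
top tray   lmk 0.82 [ 555.7 -288.9]
top beam_a outl 0.65 mean [ 572.4 -262.2] rect [ 569.9 -263.8] [18.9 80.5] 87.5
top beam_a   lmk 0.64 [652.   -2.9]
top beam_a   lmk 0.45 [ 557.3 -324.8]
top beam_a   lmk 0.41 [ 580.7 -258.6]
top dish outl 0.65 mean [648.6  -9.4] rect [647.8 -10. ] [158.  153.1] 25.5
top wheel_a outl 0.44 mean [671.  -15.1] rect [671.3 -15.1] [38.  42.6] 88.7
top wheel_a   lmk 0.59 [693.4 -15.5]
top wheel_a   lmk 0.56 [639.7 -15.7]
side hull outl 0.89 mean [ 365.3 -340.1] rect [ 368.  -337.4]
[... 202 characters left out ...]
307.7] rect [ 567.6 -303.3] [172.3 133.1] 81.3
side tray   lmk 0.76 [ 562. -291.]
side tray   lmk 0.45 [559.8 521.9]
side beam_a outl 0.90 mean [ 566.6 -321.5] rect [ 566.5 -322.7] [34.8 89.2] 83.1
side beam_a outl 0.80 mean [ 571.6 -266.4] rect [ 571.2 -267. ] [33.7 89.6] 83.1
side beam_a   lmk 0.94 [ 567.2 -321.9]
side beam_a   lmk 0.66 [ 573.6 -254.6]
side dish outl 0.60 mean [650.4 -26. ] rect [651.1 -25.1] [175.5 155.5] 83.4
side dish   lmk 0.81 [646.1 -24. ]
side wheel_a outl 0.71 mean [620.2 -22.2] rect [620.2 -22.2] [65.9 40.9] 79.5
side wheel_a outl 0.45 mean [673.  -22.5] rect [673.7 -21.1] [62.4 40.8] 77.8
side wheel_a   lmk 0.59 [624.4  -2.7]
side wheel_a   lmk 0.55 [677.6  -5.3]
```

View pics/j.png

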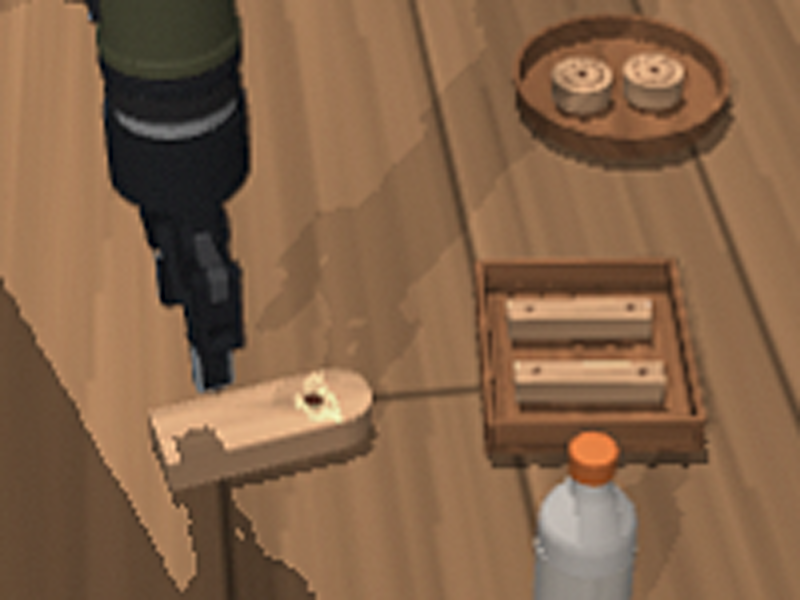

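```bash
python3 -m jog '[[[0.5,0,0.8,6,0,20,-0.6],[0.2,0,0,0,-2,22,-0.6],[0,0,0,0,0,0,-0.6]]]'
```

```text
time_s: 30.25
tcp_pos: [0.3288, -0.3396, 0.0556]
tcp_rot: [-179.9, 0.4, 102.3]
ft_force: [0.3, 0.9, 0.2]
grip_width: 0.799
```

```bash
python3 -m jog '[[[0,0.3,0,0,0,20,-0.6],[0,0,0,0,0,13,-0.6],[0,0,0,0,0,3,-0.6],[0,0,0,0,0,0,-0.6]]]'
```

```text
time_s: 30.75
tcp_pos: [0.3306, -0.3415, 0.021]
tcp_rot: [179.9, 0.3, 102.3]
ft_force: [0.7, -0.5, 0.2]
grip_width: 0.801
```

```bash
python3 -m jog '[[[0,0,0,1,0,3,-0.6],[0,0,0,0,0,0,1],[0,0,0,0,0,0,1],[0,0,0,0,0,0,1],[0,0,0,0,0,0,1]]]' 60;python3 -m jog '[[[0,0,0,0,0,0,1],[0,0,0,0,0,-20,1],[0,0,0,0,0,-35,1],[0,0,0,0,0,-35,1]]]'
```

```text
time_s: 31.38
tcp_pos: [0.3313, -0.3414, 0.0196]
tcp_rot: [179.8, 0.5, 102.3]
ft_force: [0.9, -0.1, -0.5]
grip_width: 0.519
time_s: 31.88
tcp_pos: [0.3283, -0.3382, 0.1082]
tcp_rot: [-179.9, 0.0, 102.3]
ft_force: [0.7, -0.3, -1.9]
grip_width: 0.519
```

```bash
python3 -m jog '[[[0,0,6.2,0,0,0,1],[0,0,6.2,0,0,0,1],[0,0,0,53,6.8,0,1],[0,0,0,53,6.8,0,1],[0,0,0,53,6.8,0,1]]]';python3 -m jog '[[[0,0,0,53,6.8,0,1],[0,0,0,53,6.8,0,1],[0,0,0,53,6.8,0,1],[0,0,0,53,6.8,0,1],[0,0,0,53,6.8,0,1]]]'
```

```text
time_s: 32.5
tcp_pos: [0.3538, -0.1817, 0.1104]
tcp_rot: [179.7, 0.5, 89.0]
ft_force: [1.7, 0.4, -1.0]
grip_width: 0.52
time_s: 33.12
tcp_pos: [0.3925, 0.091, 0.1085]
tcp_rot: [179.5, 0.5, 88.9]
ft_force: [1.1, -0.7, -1.2]
grip_width: 0.522
```

```bash
python3 -m jog '[[[0,0,-0.8,52,4,0,1],[0,0,0,52,4,0,1],[0,0,0,52,4,0,1],[0.3,0.5,0,50,4,0,1],[0,0,0,0,0,0,1]]]';  python3 - <<'E'
from h import *
f=side_crop('pics/k.png',230,100,200,150,4)
f=side_crop('pics/k2.png',170,130,160,120,5,'top')
E
```

```text
time_s: 33.75
tcp_pos: [0.4103, 0.308, 0.1062]
tcp_rot: [179.7, -0.1, 90.1]
ft_force: [0.2, 0.5, -1.0]
grip_width: 0.521
```

View pics/k.png

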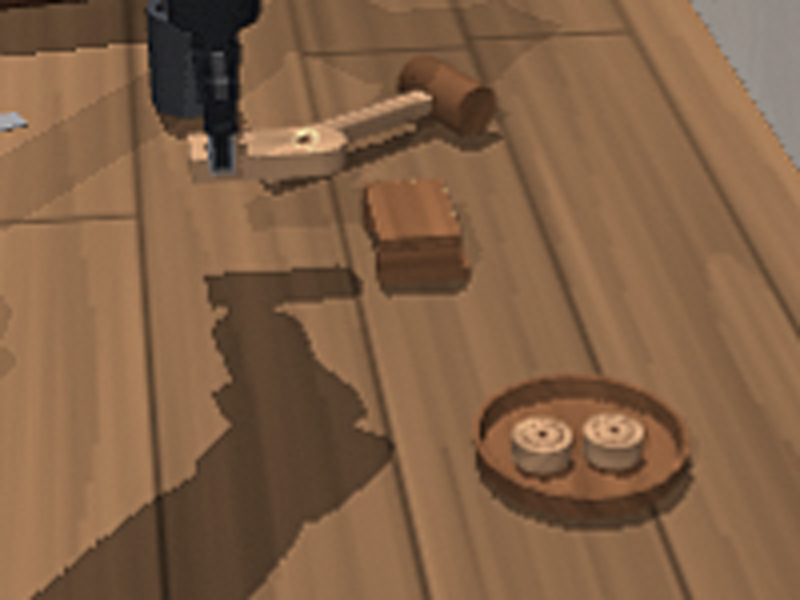

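View pics/k2.png

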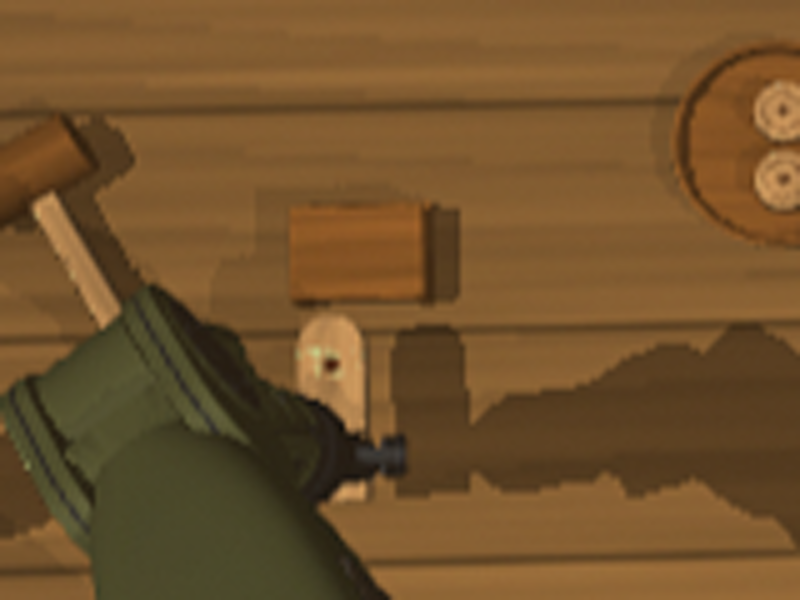

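```bash
python3 - <<'E'
from h import *
f=vision.grab_frame('top')
K=np.array([[f['fx'],0,f['cx']],[0,f['fy'],f['cy']],[0,0,1]]);D=np.array([f['k1'],0,0,0,0.])
rv=cv2.Rodrigues(np.array(f['R']))[0]
def samp(P):
    uv=cv2.projectPoints(P.reshape(-1,3),rv,np.array(f['t']),K,D)[0].reshape(P.shape[:-1]+(2,)).astype(np.float32)
    return cv2.remap(f['color'],uv[...,0],uv[...,1],cv2.INTER_LINEAR).astype(float)
def edge(kind,along,across,z):
    A,B=np.meshgrid(along,across)
    P=np.stack([B,A,np.full_like(A,z*1000)],-1)/1000 if kind=='y' else np.stack([A,B,np.full_like(A,z*1000)],-1)/1000
    I=samp(P); g=np.abs(np.diff(cv2.GaussianBlur(I,(1,7),0),axis=0)).sum(2)
    b=(across[1:]+across[:-1])/2
    pk=[b[g[:,i].argmax()] for i in range(len(along))]
    vx,vy,x0,y0=cv2.fitLine(np.c_[along,pk].astype(np.float32),cv2.DIST_HUBER,0,.01,.01).ravel()
    m=along.mean(); print(kind,'slope deg',round(np.degrees(np.arctan(vy/vx)),2),'pos',round(y0+(m-x0)*vy/vx,1),'sd',round(np.std(pk),1))
ya=np.arange(262,338,2.)
edge('y',ya,np.arange(590,615,.5),.044)
edge('y',ya,np.arange(518,545,.5),.044)
xa=np.arange(540,596,2.)
edge('x',xa,np.arange(335,365,.5),.044)
edge('x',xa,np.arange(235,262,.5),.044)
# hull at z ~ ?
z=.022+.1062-.0196
edge('x',np.arange(440,490,2.),np.arange(315,345,.5),z)
edge('x',np.arange(440,490,2.),np.arange(270,300,.5),z)
E
```

```text
y slope deg 8.96 pos 597.8 sd 4.0
y slope deg 1.89 pos 529.2 sd 4.1
x slope deg -0.04 pos 351.7 sd 0.3
x slope deg 4.6 pos 253.7 sd 1.6
x slope deg 11.5 pos 326.4 sd 4.8
x slope deg 0.0 pos 283.8 sd 0.1
```

```bash
python3 -m jog '[[[0.3,0,0,-7,-8,25,1],[0,0,0,0,-2,25,1],[0,0,0,0,0,13,1],[0,0,0,0,0,0,1]]]'
```

```text
time_s: 34.4
tcp_pos: [0.3976, 0.2903, 0.0418]
tcp_rot: [-179.8, 0.3, 89.5]
ft_force: [-0.5, -0.4, -0.5]
grip_width: 0.518
```

```bash
python3 -m jog '[[[0,0.3,-0.5,10,8,12,1],[0,0,0,0,0,5,1],[0,0,0,0,0,0,1]]]'
```

```text
time_s: 34.78
tcp_pos: [0.4081, 0.3015, 0.0252]
tcp_rot: [-179.9, -0.2, 89.9]
ft_force: [-0.0, -0.4, -0.9]
grip_width: 0.518
```

```bash
python3 -m jog '[[[0,-0.2,0,0,0,4,1],[0,0,0,0,0,0,1],[0,0,0,0,0,1.5,1],[0,0,0,0,0,0,1]]]';  python3 - <<'E'
from h import *
f=side_crop('pics/l.png',240,110,160,120,5)
E
```

```text
time_s: 35.28
tcp_pos: [0.4083, 0.302, 0.0199]
tcp_rot: [-180.0, -0.0, 90.0]
ft_force: [-0.7, -0.4, -0.4]
grip_width: 0.523
```

View pics/l.png

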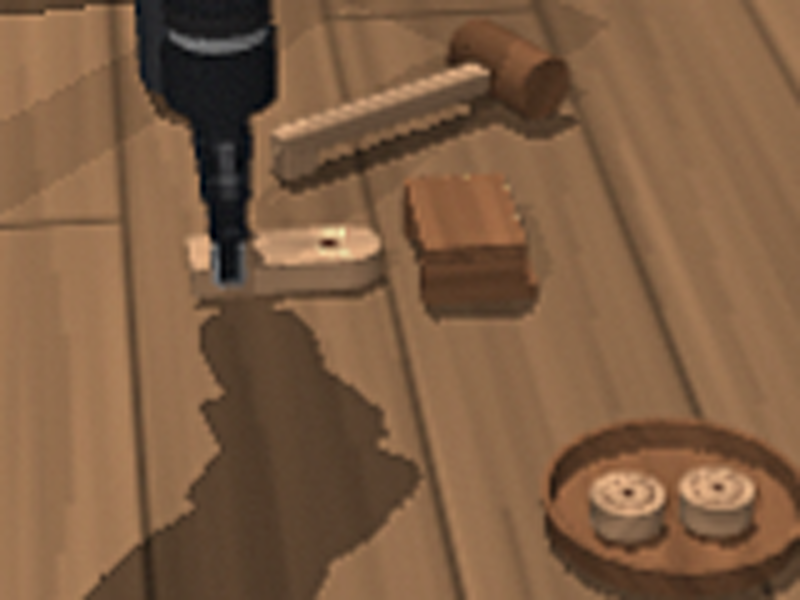

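```bash
python3 -m jog '[[[0,0,0,0,18,0,1],[0,0,0,0,18,0,1],[0,0,0,0,18,0,1],[0,0,0,0,0,0,1]]]'
```

```text
time_s: 35.83
tcp_pos: [0.4685, 0.3025, 0.0204]
tcp_rot: [179.8, -0.1, 89.9]
ft_force: [0.1, -0.5, -1.3]
grip_width: 0.523
```

```bash
python3 -m jog '[[[0.2,0,0,-1,8,0,1],[0,0,0,0,8,0,1],[0,0,0,0,0,0,1]]]'; python3 - <<'E'
from h import *
f=side_crop('pics/m.png',240,110,160,120,5)
E
```

```text
time_s: 36.2
tcp_pos: [0.4852, 0.3009, 0.0201]
tcp_rot: [-179.9, -0.1, 89.9]
ft_force: [0.5, -0.1, -0.8]
grip_width: 0.52
```

View pics/m.png

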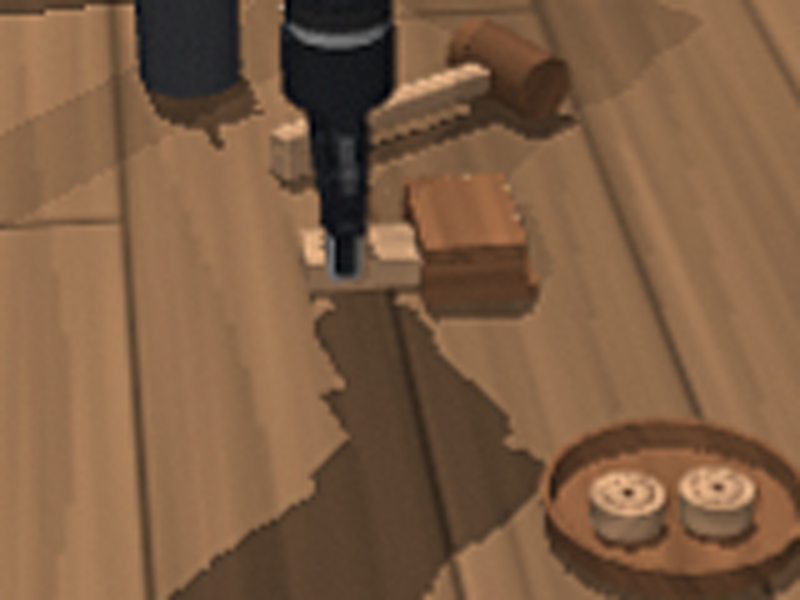

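Creep in towards the stop, watching the force.

```bash
python3 -m jog '[[[0,0,0,0,6,0,1],[0,0,0,0,3,0,1],[0,0,0,0,0,0,1]]]'
```

```text
time_s: 36.62
tcp_pos: [0.4935, 0.3008, 0.0201]
tcp_rot: [-179.8, -0.0, 89.9]
ft_force: [0.7, 0.3, -0.4]
grip_width: 0.523
```

```bash
python3 -m jog '[[[0,0,0,0,3,0,1],[0,0,0,0,0,0,1]]]'
```

```text
time_s: 36.88
tcp_pos: [0.4966, 0.3008, 0.0201]
tcp_rot: [-179.8, -0.0, 90.0]
ft_force: [0.5, 0.1, -1.5]
grip_width: 0.518
```

```bash
python3 -m jog '[[[0,0,0,0,2,0,1],[0,0,0,0,0,0,1]]]'
```

```text
time_s: 37.12
tcp_pos: [0.4986, 0.3007, 0.0201]
tcp_rot: [-179.8, -0.0, 90.0]
ft_force: [0.4, 0.5, -1.6]
grip_width: 0.519
```

```bash
python3 -m jog '[[[0,0,0,0,2,0,1],[0,0,0,0,0,0,1]]]'; python3 -m jog '[[[0,0,0,0,2,0,1],[0,0,0,0,0,0,1]]]'
```

```text
time_s: 37.38
tcp_pos: [0.5003, 0.3007, 0.02]
tcp_rot: [-179.8, -0.0, 90.0]
ft_force: [-1.0, -0.2, -0.8]
grip_width: 0.513
time_s: 37.62
tcp_pos: [0.5004, 0.3006, 0.0198]
tcp_rot: [-179.5, -0.0, 90.0]
ft_force: [-0.4, -0.1, 0.6]
grip_width: 0.521
```

```bash
python3 -m jog '[[[0,0,0,0,2,0,1]]]'
```

```text
time_s: 37.75
tcp_pos: [0.5004, 0.3005, 0.0196]
tcp_rot: [-179.3, -0.0, 90.1]
ft_force: [-7.3, 0.7, 5.5]
grip_width: 0.518
```

```bash
python3 -m jog '[[[0,0,0,0,3,0,1]]]'
```

```text
time_s: 37.88
tcp_pos: [0.5005, 0.3005, 0.0196]
tcp_rot: [-179.0, -0.0, 90.1]
ft_force: [-9.4, 0.8, 7.6]
grip_width: 0.515
```

```bash
python3 -m jog '[[[-0.5,0,0,0,0,0,1],[0,0,0,0,0,0,1],[0,0,0,0,0,0,-0.5],[0,0,0,0,0,0,-0.5],[0,0,0,0,0,0,-0.5]]]'; python3 -m jog '[[[0,0,0,0,0,-20,-0.5],[0,0,0,0,0,-35,-0.5],[0,0,0,0,-40,-45,-0.5],[0,0,0,-40,-40,-30,-0.5],[0,0,0,-50,-30,-30,-0.5]]]';python3 -m jog '[[[0,0,0,-50,-25,-10,-0.5],[0,0,0,-50,-20,0,-0.5],[0,0,0,-50,0,0,-0.5],[0,0,0,-50,0,0,-0.5],[0,0,0,0,0,0,-0.5]]]'; python3 - <<'E'
from h import *
f=side_crop('pics/n.png',230,110,240,220,2.5)
f=side_crop('pics/n2.png',170,130,160,120,5,'top')
measure(['hull','rack','wheel_a','beam_a','glue','mallet'])
E
```

```text
time_s: 38.5
tcp_pos: [0.503, 0.3008, 0.0202]
tcp_rot: [-179.8, -0.1, 90.0]
ft_force: [1.0, -0.4, 0.3]
grip_width: 0.752
time_s: 39.12
tcp_pos: [0.3958, 0.2131, 0.1814]
tcp_rot: [-179.9, -0.1, 90.1]
ft_force: [0.2, -1.3, 1.4]
grip_width: 0.748
time_s: 39.75
tcp_pos: [0.3506, 0.0059, 0.1954]
tcp_rot: [179.4, -0.1, 90.0]
ft_force: [-0.6, 0.5, -0.3]
grip_width: 0.75
top hull outl 0.65 mean [501.1 299. ] rect [500.5 299.1] [44.8 67.6] 89.9
top hull outl 0.50 mean [587.9 525.1] rect [560.  502.9] [253.   96.4] 33.6
top hull   lmk 0.71 [528.9 294.3]
top rack outl 0.90 mean [568.  299.4] rect [567.5 298.5] [103.5  78.6] 89.8
top rack   lmk 0.62 [585.  307.6]
top rack   lmk 0.27 [ 567.8 -285.7]
top wheel_a outl 0.64 mean [618.2 -13.8] rect [617.3 -13.8] [37.8 42.3] 88.7
top wheel_a outl 0.54 mean [672.1 -14.7] rect [671.3 -15.1] [38.  42.6] 88.7
top wheel_a   lmk 0.66 [631.  -20.5]
top wheel_a   lmk 0.66 [659.   -6.2]
top wheel_a   lmk 0.62 [676.6 -28.2]
top beam_a outl 0.41 mean [ 562.7 -317.8] rect [ 564.8 -317.1] [23.8 88.9] 82.1
top beam_a   lmk 0.62 [ 565.  -272.4]
top beam_a   lmk 0.52
[... 589 characters left out ...]
el_a outl 0.46 mean [673.9 -22.7] rect [674.8 -23.3] [66.8 43.8] 77.8
side wheel_a   lmk 0.71 [622.9  -7.1]
side wheel_a   lmk 0.61 [674.7  -4.5]
side beam_a outl 0.82 mean [ 570.3 -266.7] rect [ 571.1 -267. ] [33.7 89.8] 83.1
side beam_a outl 0.60 mean [ 568.6 -321.7] rect [ 568.8 -321.3] [31.4 88.4] 83.0
side beam_a   lmk 0.85 [ 566.9 -320.8]
side beam_a   lmk 0.81 [ 578.5 -257.5]
side glue outl 0.66 mean [ 511.1 -553.7] rect [ 513.8 -545. ] [142.8  45.6] 72.8
side glue   lmk 0.58 [ 524.4 -489.6]
side mallet outl 0.88 mean [578.2 504.6] rect [573.5 481.3] [300.7 146.8] 44.5
side mallet outl 0.66 mean [ 564.7 -334.4] rect [ 564.3 -333.5] [31.  84.3] 83.0
side mallet   lmk 0.66 [566.8 488. ]
```

View pics/n.png

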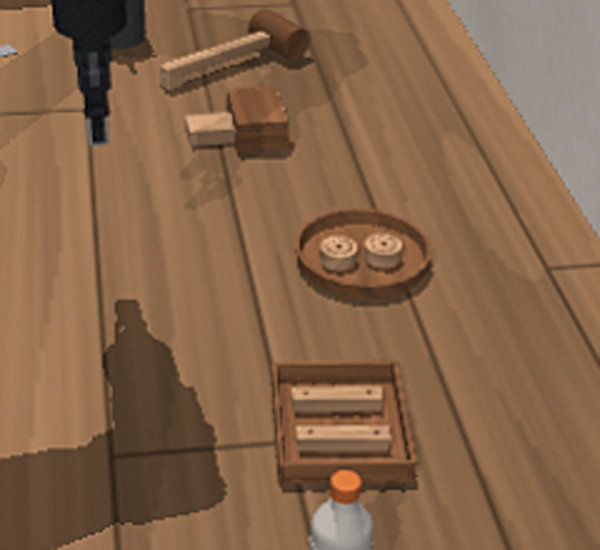

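View pics/n2.png

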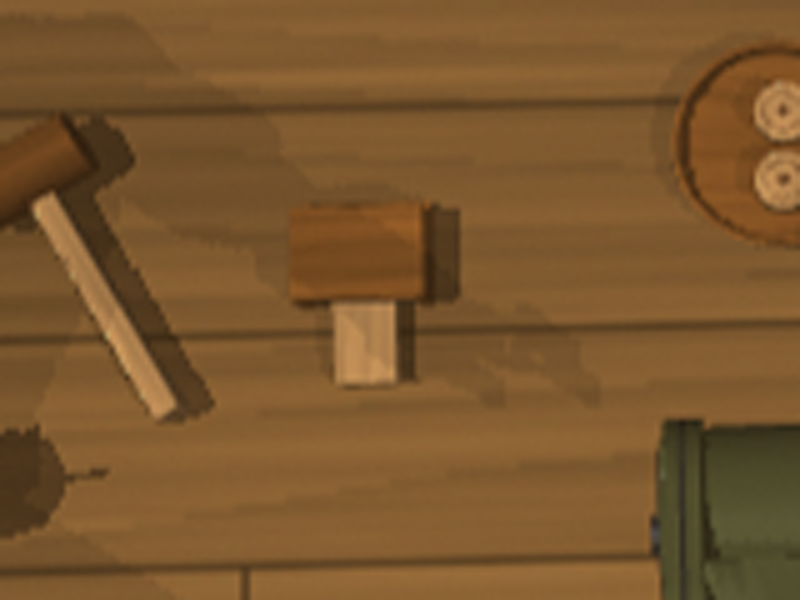

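```bash
python3 -c "
from station import ticket
print(ticket.finish_job())"
```

```text
the job is handed in; nothing more can be done
None
```

The job is done and handed in after about 41 s of the 109 s allowed, with every part where you asked for it.

**Wheels:** Both lie flat and side by side in the dish, with centres about 54 mm apart, so they don't touch.

**Beams:** Both lie flat and parallel in the tray, about 55 mm apart, with neither on the other.

**Hull:** It was lowered in front of the rack and slid in bow first until it met the stop bar. There the tool stopped moving forward and the wrist read 9 N. In the last pictures it sits straight, within about 2 mm of mid-rack, and sticks out about 60 mm at the stern.

**Bystanders:** The glue bottle and mallet are where they started, to within measuring error. The arm was well clear of everything at hand-in.

**Checks that disagreed:**
- **Rack position:** estimates of its centre differed by about 2–3 mm, and some roof-edge fits were poor. I used the left roof edge, which fitted well, and the hull meeting the stop.
- **Network reports:** a few were plainly wrong, such as a second "hull" found on the mallet. I dropped those after checking the pictures.

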